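# Fold out the tool-board hook and clip the routing template onto it

### The job

Fold the red hook on the low tool board all the way out to its stop, then take the blue routing template from the slotted rack, thread its window over the hook and press it down into the hook's spring clip until it sits right on the arm. Both times finish with a firm push of about 10 to 15 N, held a moment, with the fingertips on the hook against its stop and with the template down onto the arm, but do not force them; leave the other things on the bench alone, and let go of the template.

Things in the scene. Friction and masses are not known exactly. Their poses are not given: they have to be found in the camera images.
- board: Fixed upright plywood tool board, 300 wide, 18 thick, 180 high, with a foot and two ribs behind it. Origin: on the front face at the middle of its lower edge on the bench. Its x axis points horizontally from the front face into the board (the front looks along -x), y along its width, z up.
- hook_base: Steel hinge plate (50 wide, 70 high) fixed on the board's front face, carrying the red folding hook. Same axes as the board. Origin: on the board's front face at hinge height. It carries a level hinge pin 22 mm in front of the face, parallel to its y.
- hook_hinge (a point): Middle of the hinge pin, 22 mm in front of the board's face (about 122 to 136 mm above the bench). Axes as hook_base.
- hook (a joint): Opening of the hook, rad: 0 = folded, arm straight up before the board, its end about 30 to 50 mm above the board's top; swings outward and down to 1.571 = level, pointing away from the board, at a hard stop. Stiff friction hinge (0.35 N m, about 4 N at the end), stays where left. Arm: red bar 14 wide, 8 thick, centred on the pin, end 95 from it. Its top side faces the board when folded.
- hook_seat (a point): Point on the arm's top surface (4 off the bar's middle), 45 from the pin, where the middle of the template's window top edge belongs; between a fixed red shoulder (32 to 40 from the pin, 22 above the top) and a steel spring tongue (tongue). Turns with the hook: z along the arm to its end, x out of the top side (up when open), y along the pin.
- hook_end (a point): Point on the arm's top surface at its outer end, 95 mm from the pin; same axes as hook_seat. From 64 to 95 from the pin the top is bare and flat, for the thumb. Pushes over 25 N or so may damage the hook.
- tongue: Spring tongue of the clip, on the arm. Its origin is on the hinge pin, axes as hook_seat. Inner face rests 47 from the pin and yields outward (2 N at first, then 0.3 N per mm, up to 9 mm); 14 to 15 above the arm's top, the upper part leaning outward as a lead-in. A 10 mm plate goes down between shoulder and tongue with about 3 to 9 N of push, then bears hard on the arm; its own weight is not enough.
- rack: Fixed wooden rack: base 80 x 170 x 12 high, with two rails (160 long, 16 thick, to 34 above the bench) leaving a slot 13 wide along its y. Origin: underside centre. 
- template: Loose blue routing template, a plate 10 thick (along its x), standing upright in the rack's slot on its lower edge 12 above the bench. Lower part 150 wide (y) x 50 high; above it a tab 56 wide up to 148 high, with a window 32 wide through it from 50 to 86 above the lower edge. 62 of solid tab above the window to grip. The same from both sides. About 0.11 to 0.22 kg. Origin: middle of the lower edge; z up.
- template_edge (a point): Middle of the upper edge of the template's window, 86 above its lower edge, 62 below its top. Axes as the template.
- hammer: Bystander: hammer lying on the bench, 280 long, origin under its middle.
- screw_box: Bystander: open cardboard box 90 x 70 x 40 high, origin underside centre.
- offcut: Bystander: wooden offcut 100 x 45 x 22 high, origin underside centre.
- drill: Bystander: cordless drill standing on its battery, 190 high, about 190 long, origin underside centre.
Mind the look-alikes: they are no part of the job. Of the things that look like the template, the middle-sized one is meant.

How it is judged:
By the outcome, as a careful person would: the job done as asked, in the order asked, and still so for the second after the job is handed in, with the robot touching nothing.
It also fails if it takes over 72 s, if anything falls off the work surface, if the arm or the gripper's body presses on something with over 40 N, if the wrist force passes 120 N, or if a joint passes its speed limit or range.

### The arm

A 6-joint arm with a two-finger parallel gripper is mounted at the origin on the work surface. World frame = base frame: x ahead of the robot, y to its left, z up, the work surface at z = 0. Lengths are in m, angles in rad, forces in N, time in s.
With the tool pointing down it reaches from about 0.3 to 0.775 m from the base axis. Payload 14.6 kg.
Tool frame: the origin (TCP) lies on the mounting face of the last link; the fingertips stand 199 mm ahead of it and the grasp point (between the pads) lies 180 mm ahead of it; z points along the fingers, y is the direction in which the jaws open and shut (so a half turn about z gives the same grasp; the last joint's range is limited). The gripper opens to 94 mm and grips with 3 to 60 N. Pads are 16 mm wide; open, the fingers measure 119 mm over their backs; the gripper's body (75 mm by 177 mm) begins 78 mm behind the grasp point.
Start: joints at [-1.3, 0.3, 1.521, -0, 1.321, -0.067], TCP at [0.182, -0.519, 0.405] pointing down, gripper open.
Joint ranges: [-3.03, 3.03], [-0.79, 2.21], [0.23, 2.52], [-1.04, 4.18], [0, 3.07], [-2.55, 2.55]. Speed limits (rad/s): [2.22, 2.22, 2.57, 3.14, 3.14, 3.14].

### API

Orientations are given as [roll, pitch, yaw] about the fixed x, y, z axes, in that order (R = Rz(yaw) Ry(pitch) Rx(roll)).
In Python, from station import sensors, vision, job gives the robot as it stands. The module is installed in compiled form; this text tells all that it offers.
- The arm moves only by the tool arm_command, never from a script. Its argument "plan" is one flat list of numbers, 5 for each row, row after row: the closure, from -1 (fully open) to 1 (shut), so that 0 is half open, then the shift along the world's x, y, z scaled (see below), then the turn about the world's z scaled (see below). A call has 1 to 20 rows; each row is the pose to reach, as a shift and turn from the pose commanded when the call began; what a row does not reach only later rows make up. The controller multiplies each number of a shift by 400 mm and each number of a turn by 120 degrees. A row lasts 1/10 s, in which the tool goes at most 50 mm and 8.59 degrees, less where a joint would pass 70% of its speed; a pose out of reach is approached as far as the arm can. A call with a number of a shift or a turn outside -1 to 1 is refused whole. A call with a gripper value outside its range is refused whole. The fingers move at their own pace and stop on an object; "newtons" is the grip in N (left out, the last holds). Time passes only in rows, so rows that repeat a pose let the fingers close. It gives the time, the measured TCP pose, the force and the opening at its end, in the units of the state.
- sensors.get_obs(): the state, without advancing time (a new reading comes with each control period).
- vision.camera(name): name is "side" or "top"; returns the picture (384x512x3 uint8, blue, green, red); there is no depth.
- vision.camera_params(name): a dict with "intrinsics" (3x3 intrinsics, pixels), "rvec" (rotation vector, rad) and "tvec" (3), from world to camera coordinates, as OpenCV has them. Camera axes: x right, y down, z forward; pixel columns grow to the right and rows downward; lengths in m; the calibration is good to about 2 mm. A picture is of the moment at which its call begins. camera_params takes no time and is no camera call.
- job.hand_in(): hands the job in, once; it reports no verdict.
Trained networks look in the newest picture that a camera, given by its name, has taken for a name from the list of things; names that differ only in an ending like _2 or _b are one class to them, and where a whole thing is asked for, a point or a joint stands for the part that bears it (a point fixed in the world has none). Each returns a list of dicts, best first, with "confidence" (0 to 1); they miss things now and then, are a little off and sometimes report something else, mostly with a low value. They report only what shows in the picture. A call takes as long as a camera call. They do not tell look-alikes from the thing itself.
- vision.search_frame(name, camera): "at" ([row, column] in pixels, amid what is visible of it).
- vision.silhouettes(name, camera): "mask" (384x512 bool, what is visible of it) and "at" ([row, column] in pixels, amid what is visible of it).
- vision.pinpoint(name, camera): "at" ([row, column] in pixels: a listed point, or the origin of a listed thing).
The state is a dict: "time_s": time; "qpos": joint angles; "joint_vel": joint speeds; "tau": joint torques, N m; "ee_pos": TCP position; "eef_rot": TCP orientation; "force": force on the tool from outside, world axes, zero at the start; "moment": the same for the moment, N m; "grip_width": finger opening in m.
Only numpy, scipy, OpenCV 4.12 (cv2) and the standard library are available. Lean on these libraries where they do the work, as an engineer would, in place of code of your own. Each camera call takes 0.05 s, during which the arm holds its last target.

## Working session

There is one attempt and no reset: what is moved stays moved. The work goes in short steps, Python scripts to look and compute and a tool call to move; the robot and the scene stay as the last step left them, time stands still between calls to the robot, and variables do not carry over. Pictures are saved under pics/ and viewed, and the job is handed in when it is done.

Besides the shell and the picture viewer there is one more tool, called in YAML: its name, and indented under it one key for each argument. arm_command: Moves the arm, as the interface text tells. Its arguments: {"type":"object","properties":{"plan":{"type":"array"},"newtons":{"type":"number"}},"required":["plan"]}

```bash
mkdir -p pics
cat > h.py <<'E'
import numpy as np, cv2
from station import sensors, vision, job
def P(n):
    p=vision.camera_params(n); K=np.array(p["intrinsics"],float); R=cv2.Rodrigues(np.array(p["rvec"],float))[0]; t=np.array(p["tvec"],float).ravel()
    return K,R,t
def proj(n,X):
    K,R,t=P(n); c=(R@np.atleast_2d(X).T).T+t; u=(K@c.T).T; return u[:,:2]/u[:,2:]  # col,row
def ray(n,rc):
    K,R,t=P(n); d=R.T@np.linalg.inv(K)@np.array([rc[1],rc[0],1.]); return -R.T@t, d/np.linalg.norm(d)
def onz(n,rc,z):
    o,d=ray(n,rc); return o+d*(z-o[2])/d[2]
def tri(a,b):
    (o1,d1),(o2,d2)=ray("side",a),ray("top",b)
    A=np.array([d1,-d2]).T; s=np.linalg.lstsq(A,o2-o1,rcond=None)[0]
    p,q=o1+s[0]*d1,o2+s[1]*d2; return (p+q)/2,np.linalg.norm(p-q)
E
python3 - <<'E'
from h import *
for n in("side","top"):
    im=vision.camera(n); cv2.imwrite(f"pics/{n}0.png",cv2.resize(im,(800,600),interpolation=cv2.INTER_CUBIC)); np.save(n+"0.npy",im)
    K,R,t=P(n); print(n,-R.T@t,R[2],K[0,0])
    for k in ["board","hook_base","hook_hinge","hook_seat","hook_end","rack","template","template_edge","hammer","screw_box","offcut","drill"]:
        print(k,[(np.round(d["at"]).astype(int).tolist(),round(d["confidence"],2)) for d in vision.pinpoint(k,n)])
print(sensors.get_obs())
E
```

```text
side [0.22576432 0.65460288 0.85172611] [ 0.30279034 -0.61125356 -0.73122301] 362.70569933150193
board [([156, 286], 0.83)]
hook_base [([126, 286], 0.58), ([226, 236], 0.56), ([132, 286], 0.49)]
hook_hinge [([157, 286], 0.72), ([130, 284], 0.64)]
hook_seat [([119, 286], 0.66), ([201, 223], 0.16)]
hook_end [([108, 289], 0.66)]
rack [([130, 287], 0.61), ([249, 235], 0.56)]
template [([329, 325], 0.87), ([304, 231], 0.82), ([203, 224], 0.65), ([248, 235], 0.56)]
template_edge [([308, 333], 0.92), ([226, 234], 0.82), ([294, 229], 0.81)]
hammer [([184, 194], 0.62)]
screw_box [([203, 226], 0.57), ([231, 291], 0.54)]
offcut [([232, 288], 0.68)]
drill [([299, 131], 0.96)]
top [0.29830574 0.08081633 1.23752094] [ 0.18841841 -0.0130458  -0.9820022 ] 447.7642104089404
board [([183, 368], 0.88), ([201, 217], 0.64)]
hook_base []
hook_hinge [([198, 219], 0.61), ([173, 376], 0.6)]
hook_seat [([171, 377], 0.58)]
hook_end [([167, 378], 0.65)]
rack [([199, 216], 0.67)]
template [([308, 180], 0.8), ([200, 219], 0.7), ([227, 162], 0.57)]
template_edge [([220, 158], 0.76), ([194, 214], 0.73), ([313, 170], 0.63), ([170, 376], 0.49)]
hammer [([113, 277], 0.83), ([198, 218], 0.46)]
screw_box [([154, 267], 0.83)]
offcut [([232, 271], 0.93)]
drill [([144, 130], 0.91)]
{'time_s': 1.3, 'qpos': array([-1.29960905e+00,  2.99919621e-01,  1.52100823e+00, -2.04691043e-05,
        1.32070279e+00, -6.66183830e-02]), 'joint_vel': array([-0.00024667,  0.00011405,  0.00161696,  0.0007553 ,  0.00208259,
       -0.00041839]), 'tau': array([-1.33471276e-03, -5.31663644e+01, -3.52914298e+01,  7.08185881e-02,
        2.12184020e-02,  1.21072884e-05]), 'ee_pos': array([ 0.18226417, -0.51891448,  0.40463133]), 'eef_rot': array([-3.14155343e+00,  1.72594629e-05,  3.37810722e-01]), 'force': array([ 0.40891355, -0.70742231, -0.40237665]), 'moment': array([ 0.00378617, -0.01750044, -0.06400165]), 'grip_width': 0.09424401858173571}
```

View pics/side0.png

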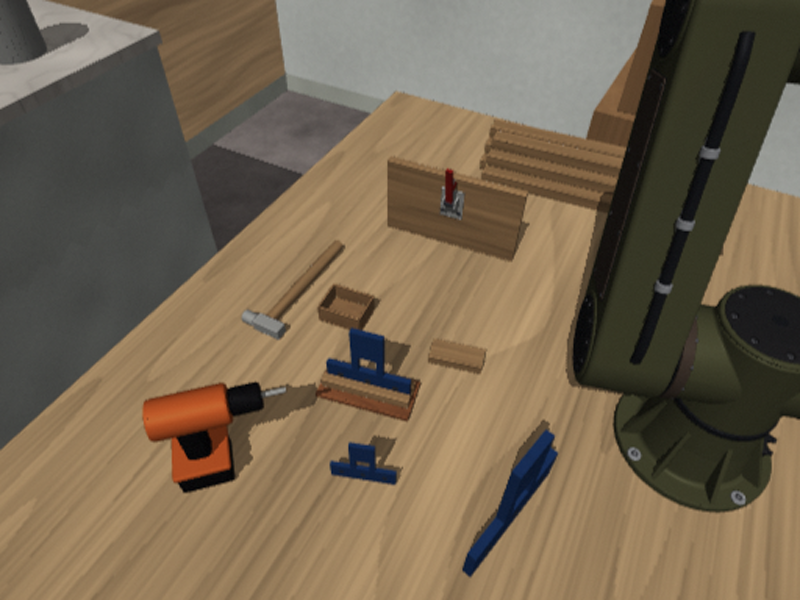

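View pics/top0.png

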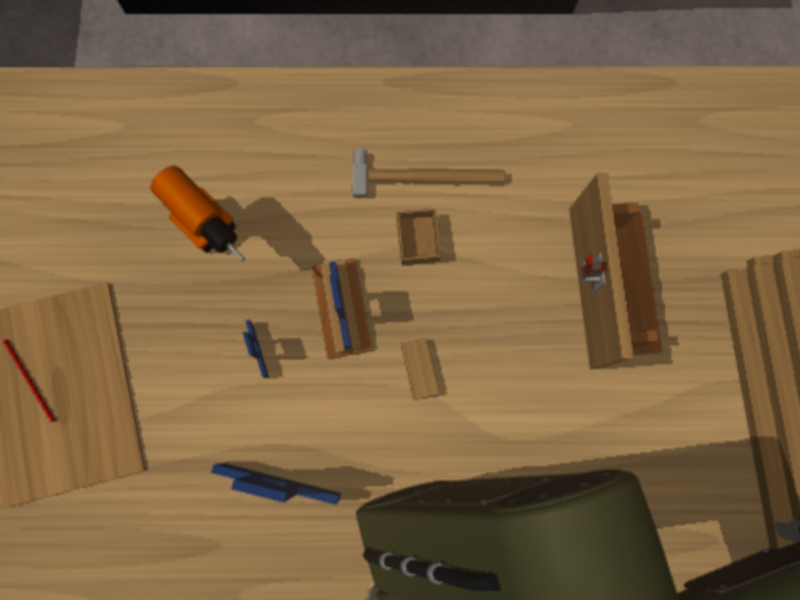

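Run:
```python
from h import *
s=np.load("side0.npy");t=np.load("top0.npy")
def crop(im,r0,r1,c0,c1,k,n): cv2.imwrite(n,cv2.resize(im[r0:r1,c0:c1],None,fx=k,fy=k,interpolation=cv2.INTER_CUBIC))
a=cv2.resize(s[95:175,240:345],None,fx=7,fy=7,interpolation=cv2.INTER_CUBIC);cv2.imwrite("pics/a.png",a)
crop(t,105,240,355,430,4,"pics/b.png")
crop(s,200,380,195,365,3.3,"pics/c.png")
crop(t,155,325,130,240,3.5,"pics/d.png")
for n in("hook","tongue","template","rack","hook_base"):
  for c in("side","top"):
    for d in vision.silhouettes(n,c):
        r,cc=np.nonzero(d["mask"]);print(n,c,np.round(d["at"]),round(d["confidence"],2),len(r),r.min(),r.max(),cc.min(),cc.max())
```

```text
hook side [120. 289.] 0.49 106 110 131 285 290
template side [313. 330.] 0.96 1432 276 369 296 356
template side [234. 232.] 0.9 922 211 251 210 261
template side [299. 232.] 0.69 591 284 309 211 253
template side [194. 182.] 0.4 755 155 216 155 217
template top [311. 174.] 0.83 941 296 321 137 217
template top [226. 162.] 0.49 220 205 241 156 171
rack side [253. 237.] 0.77 1079 239 269 202 268
rack side [230. 293.] 0.43 520 218 238 274 309
rack side [129. 286.] 0.31 323 109 139 282 296
rack side [193. 182.] 0.27 801 154 216 155 218
rack top [199. 220.] 0.93 1479 165 228 200 237
hook_base side [130. 285.] 0.69 334 109 141 282 296
hook_base side [234. 233.] 0.18 1059 211 252 209 263
hook_base top [171. 379.] 0.71 233 165 184 372 387
```

View pics/a.png

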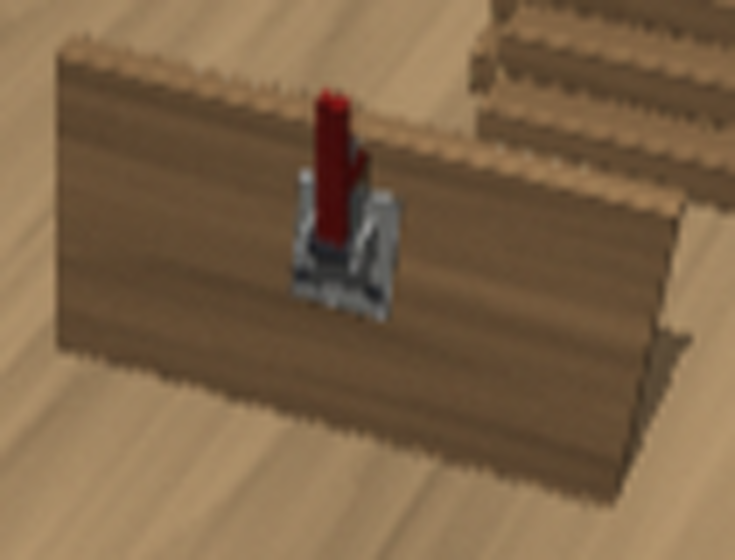

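View pics/b.png

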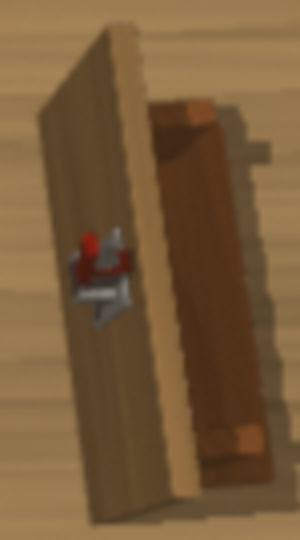

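View pics/c.png

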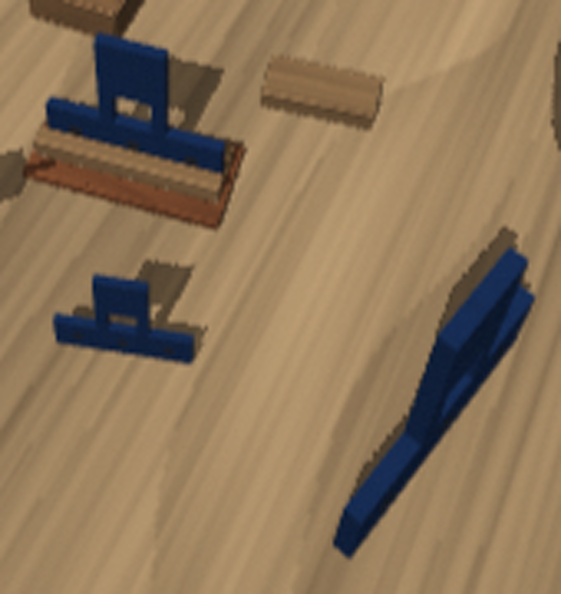

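View pics/d.png

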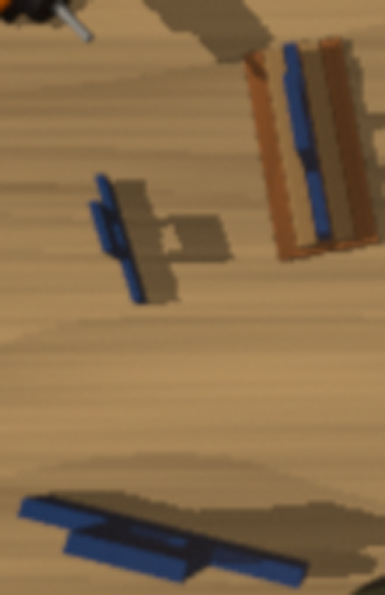

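Three things look like the template. In the side view they are in the rack at (234,232), a small one at (299,232) and a large one at (313,330). The one in the rack is middle-sized and stands in the slotted rack, so it is the one meant, and the crop confirms that. The red hook is folded up in front of the board, with its tip at about side (109,287) and top (165,377). Next I fit the poses.

```bash
cat > fit.py <<'E'
from h import *
from scipy.optimize import least_squares, minimize
s=np.load("side0.npy");t=np.load("top0.npy")
A=lambda x,y:((x+.5)/7-.5+240,(y+.5)/7-.5+95)
B=lambda x,y:((x+.5)/4-.5+355,(y+.5)/4-.5+105)
side=np.array([A(57,60),A(672,215),A(57,347),A(612,502)])
top=np.array([B(107,27),B(172,497),B(40,115),B(93,522)])
def W(p,L):
    x,y,w=p;c,s_=np.cos(w),np.sin(w);L=np.atleast_2d(L)
    return np.c_[x+c*L[:,0]-s_*L[:,1],y+s_*L[:,0]+c*L[:,1],L[:,2]]
# board local y: board x->world -y => board y -> world +x. first corner is far x => +y
L=np.array([[0,.15,.18],[0,-.15,.18],[0,.15,0],[0,-.15,0]])
def f(p): return np.r_[(proj("side",W(p,L))-side).ravel(),(proj("top",W(p,L))-top).ravel()]
r=least_squares(f,[.45,-.3,-1.57]);
if __name__=="__main__":
    print("board",r.x,np.degrees(r.x[2]),np.round(r.fun.reshape(-1,2),1).tolist())
    # hook: unknown lateral offset yb, hinge height h, tip z ; tip top centre
    for nm,sp,tp in [("tip",A(333,97),B(90,240))]:
        X,e=tri(sp[::-1],tp[::-1]);c,s_=np.cos(r.x[2]),np.sin(r.x[2]);d=X-np.r_[r.x[:2],0]
        print(nm,X,e,"local",c*d[0]+s_*d[1],-s_*d[0]+c*d[1],d[2])
    hsv={n:cv2.cvtColor(i,cv2.COLOR_BGR2HSV) for n,i in(("side",s),("top",t))}
    win={"side":(200,262,195,275),"top":(155,240,195,245)}
    m={}
    K=4
    for n in hsv:
        b=s if n=="side" else t
        M=((b[...,0].astype(int)-b[...,2]>15)).astype(np.uint8);a0,a1,c0,c1=win[n];z=np.zeros_like(M);z[a0:a1,c0:c1]=M[a0:a1,c0:c1];m[n]=z;print(n,z.sum())
    def box(p,n,x0,x1,y0,y1,z0,z1,img,v):
        C=np.array([[x,y,z] for x in(x0,x1) for y in(y0,y1) for z in(z0,z1)])
        h=cv2.convexHull(((proj(n,W(p,C))+.5)*K-.5).astype(np.float32)); cv2.fillConvexPoly(img,np.round(h*16).astype(np.int32),v,shift=4)
    def ren(p,n):
        im=np.zeros((384*K,512*K),np.uint8)
        # slices through thickness for correct window
        for dx in np.linspace(-.005,.005,5):
            for a in[(-.075,.075,.012,.062),(-.028,-.016,.062,.098),(.016,.028,.062,.098),(-.028,.028,.098,.160)]:
                box(p,n,dx-1e-4,dx+1e-4,*a,im,255)
        o=ray(n,(0,0))[0]; sg=np.sign((np.array([np.cos(p[2]),np.sin(p[2])]))@(o[:2]-p[:2]))
        x0,x1=sorted((sg*.0065,sg*.0225)); box(p,n,x0,x1,-.08,.08,.012,.034,im,0)
        return cv2.resize(im,(512,384),interpolation=cv2.INTER_AREA)/255.
    def cost(p): return sum(((ren(p,n)-m[n])**2).sum() for n in m)
    X0,e=tri((226,234),(194,214)); print("edge net",X0,e)
    best=min((minimize(cost,[X0[0]+0,X0[1],w],method="Nelder-Mead",options=dict(initial_simplex=[[X0[0]+a,X0[1]+b,w+c] for a,b,c in((0,0,0),(.01,0,0),(0,.01,0),(0,0,.1))])) for w in(-1.7,-1.57,-1.45)),key=lambda q:q.fun)
    print("template",best.x,np.degrees(best.x[2]),best.fun)
    for n,i in(("side",s),("top",t)):
        a0,a1,c0,c1=win[n];v=i.copy()
        q=cv2.resize(v[a0:a1,c0:c1],None,fx=6,fy=6,interpolation=cv2.INTER_CUBIC);mm=cv2.resize(ren(best.x,n)[a0:a1,c0:c1],None,fx=6,fy=6)>.5
        cs=cv2.findContours(mm.astype(np.uint8),cv2.RETR_LIST,cv2.CHAIN_APPROX_NONE)[0];cv2.drawContours(q,cs,-1,(0,255,255),1);cv2.imwrite(f"pics/fit_{n}.png",q)
E
python3 fit.py
```

```text
board [ 0.56073657 -0.26199986 -1.50128584] -86.01734272468208 [[-0.1, -1.4], [1.2, -0.6], [-0.1, 0.1], [0.4, 1.2], [0.2, -1.6], [0.7, 0.1], [-1.0, -0.6], [-0.7, 0.9]]
tip [ 0.55792877 -0.21892201  0.22318003] 0.00011075571766946199 local -0.04316884012639308 0.0001909296845012706 0.22318003008157383
side 890
top 182
edge net [0.51674878 0.17253332 0.11633224] 0.011291376655038333Traceback (most recent call last):
  File "fit.py", line 42, in <module>
    best=min((minimize(cost,[X0[0]+0,X0[1],w],method="Nelder-Mead",options=dict(initial_simplex=[[X0[0]+a,X0[1]+b,w+c] for a,b,c in((0,0,0),(.01,0,0),(0,.01,0),(0,0,.1))])) for w in(-1.7,-1.57,-1.45)),key=lambda q:q.fun)
  File "fit.py", line 42, in <genexpr>
    best=min((minimize(cost,[X0[0]+0,X0[1],w],method="Nelder-Mead",options=dict(initial_simplex=[[X0[0]+a,X0[1]+b,w+c] for a,b,c in((0,0,0),(.01,0,0),(0,.01,0),(0,0,.1))])) for w in(-1.7,-1.57,-1.45)),key=lambda q:q.fun)
              ~~~~~~~~^^^^^^^^^^^^^^^^^^^^^^^^^^^^^^^^^^^^^^^^^^^^^^^^^^^^^^^^^^^^^^^^^^^^^^^^^^^^^^^^^^^^^^^^^^^^^^^^^^^^^^^^^^^^^^^^^^^^^^^^^^^^^^^^^^^^^^^^^^^^^
[... 496 characters left out ...]
    ~~~^^^^^
  File "fit.py", line 36, in ren
    box(p,n,dx-1e-4,dx+1e-4,*a,im,255)
    ~~~^^^^^^^^^^^^^^^^^^^^^^^^^^^^^^^
  File "fit.py", line 30, in box
    h=cv2.convexHull(((proj(n,W(p,C))+.5)*K-.5).astype(np.float32)); cv2.fillConvexPoly(img,np.round(h*16).astype(np.int32),v,shift=4)
                       ~~~~^^^^^^^^^^
  File "h.py", line 7, in proj
    K,R,t=P(n); c=(R@np.atleast_2d(X).T).T+t; u=(K@c.T).T; return u[:,:2]/u[:,2:]  # col,row
          ~^^^
  File "h.py", line 4, in P
    p=vision.camera_params(n); K=np.array(p["intrinsics"],float); R=cv2.Rodrigues(np.array(p["rvec"],float))[0]; t=np.array(p["tvec"],float).ravel()
ValueError: time passes only in moves, steps and waits
```

```bash
python3 - <<'E'
from h import *
import pickle
pickle.dump({n:P(n) for n in("side","top")},open("cam.pkl","wb"))
E
sed -i 's/^def P(n):.*/import pickle,os\ndef P(n):\n    if os.path.exists("cam.pkl"): return pickle.load(open("cam.pkl","rb"))[n]/' h.py
sed -i 's/if os.path.exists("cam.pkl"): return pickle.load(open("cam.pkl","rb"))\[n\]/return C_[n]/; s/^import pickle,os/import pickle\nC_=pickle.load(open("cam.pkl","rb"))/' h.py
head -12 h.py; time python3 fit.py
```

```text
import numpy as np, cv2
from station import sensors, vision, job
import pickle
C_=pickle.load(open("cam.pkl","rb"))
def P(n):
    return C_[n]
    p=vision.camera_params(n); K=np.array(p["intrinsics"],float); R=cv2.Rodrigues(np.array(p["rvec"],float))[0]; t=np.array(p["tvec"],float).ravel()
    return K,R,t
def proj(n,X):
    K,R,t=P(n); c=(R@np.atleast_2d(X).T).T+t; u=(K@c.T).T; return u[:,:2]/u[:,2:]  # col,row
def ray(n,rc):
    K,R,t=P(n); d=R.T@np.linalg.inv(K)@np.array([rc[1],rc[0],1.]); return -R.T@t, d/np.linalg.norm(d)
board [ 0.56073657 -0.26199986 -1.50128584] -86.01734272468208 [[-0.1, -1.4], [1.2, -0.6], [-0.1, 0.1], [0.4, 1.2], [0.2, -1.6], [0.7, 0.1], [-1.0, -0.6], [-0.7, 0.9]]
tip [ 0.55792877 -0.21892201  0.22318003] 0.00011075571766946199 local -0.04316884012639308 0.0001909296845012706 0.22318003008157383
side 890
top 182
edge net [0.51674878 0.17253332 0.11633224] 0.011291376655038333
template [ 0.52364727  0.16818535 -1.3804518 ] -79.09406209625946 183.0589773164168
real	0m4.219s
user	0m7.018s
sys	0m2.378s
```

```bash
cat > ov.py <<'E'
from fit import *
def draw(img,n,p,segs,col,off,k):
    for a,b in segs:
        q=proj(n,W(p,np.array([a,b],float)));q=(q-np.array(off)+.5)*k
        cv2.line(img,tuple(np.round(q[0]).astype(int).tolist()),tuple(np.round(q[1]).astype(int).tolist()),col,1,cv2.LINE_AA)
def boxs(x0,x1,y0,y1,z0,z1):
    S=[]
    for x in(x0,x1):
        S+=[((x,y0,z0),(x,y1,z0)),((x,y0,z1),(x,y1,z1)),((x,y0,z0),(x,y0,z1)),((x,y1,z0),(x,y1,z1))]
    for y in(y0,y1):
        for z in(z0,z1): S.append(((x0,y,z),(x1,y,z)))
    return S
E
python3 - <<'E'
from ov import *
out=[]
for n,i,(a0,a1,c0,c1) in(("side",s,(95,175,240,345)),("top",t,(105,240,355,430))):
    k=6 if n=="side" else 4
    q=cv2.resize(i[a0:a1,c0:c1],None,fx=k,fy=k,interpolation=cv2.INTER_CUBIC)
    draw(q,n,r.x,boxs(0,.018,-.15,.15,0,.18),(0,255,255),(c0,a0),k)
    draw(q,n,r.x,boxs(-.026,-.018,-.007,.007,.13,.225),(0,255,0),(c0,a0),k)
    cv2.imwrite(f"pics/bfit_{n}.png",q)
f1=cv2.imread("pics/fit_side.png");f2=cv2.imread("pics/fit_top.png")
h=max(f1.shape[0],f2.shape[0]);pad=lambda f:cv2.copyMakeBorder(f,0,h-f.shape[0],0,0,cv2.BORDER_CONSTANT)
cv2.imwrite("pics/tf.png",np.hstack([pad(f1),pad(f2)])[:600])
g1=cv2.imread("pics/bfit_side.png");g2=cv2.imread("pics/bfit_top.png");h=max(g1.shape[0],g2.shape[0])
o=np.hstack([pad(g1),pad(g2)]);cv2.imwrite("pics/bf.png",o[:,:]);print(o.shape)
E
```

```text
(540, 930, 3)
```

View pics/tf.png

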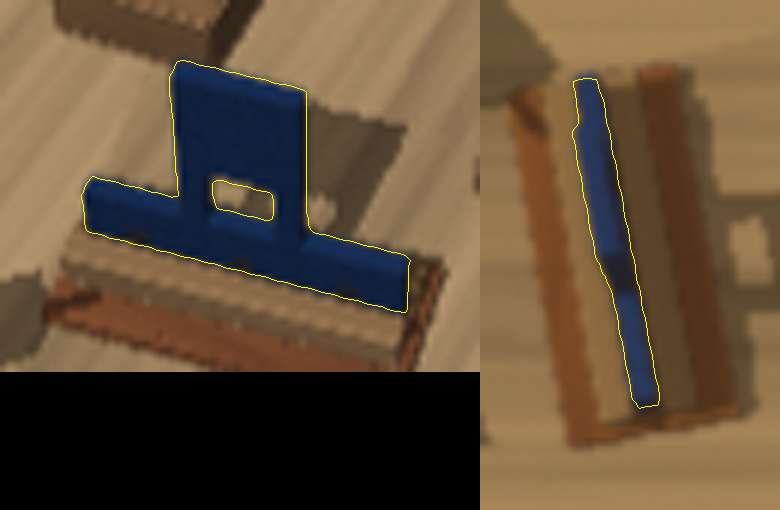

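View pics/bfit_side.png

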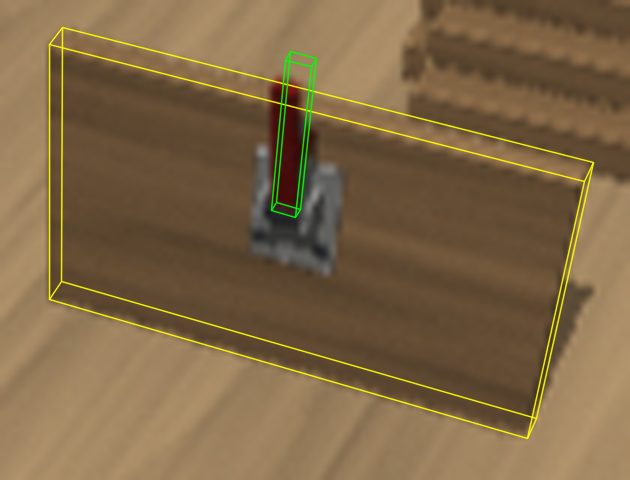

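View pics/bfit_top.png

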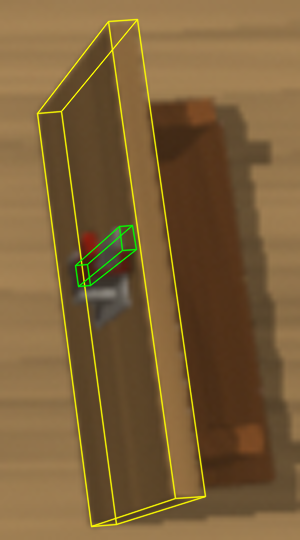

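```bash
cat > hookfit.py <<'E'
from ov import *
K=6
win={"side":(98,140,275,305),"top":(155,185,368,395)}
def red(b):
    b=b.astype(int); return np.clip((b[...,2]-np.maximum(b[...,0],b[...,1])*1.6-10)/25.,0,1)
def hookpts(th,h,yb,a,b,d0,d1,y0,y1):
    # along a..b, off top side d0..d1 (from bar middle); folded: along=+z, topside=+x(into board)
    C=[]
    for l in(a,b):
        for d in(d0,d1):
            for y in(y0,y1):
                C.append([-.022-l*np.sin(th)+d*np.cos(th),yb+y,h+l*np.cos(th)+d*np.sin(th)])
    return np.array(C)
def renh(bp,n,th,h,yb,K=K):
    im=np.zeros((384*K,512*K),np.uint8)
    for a in[(0,.095,-.004,.004,-.007,.007),(.032,.040,.004,.026,-.007,.007)]:
        q=proj(n,W(bp,hookpts(th,h,yb,*a)));hh=cv2.convexHull(((q+.5)*K-.5).astype(np.float32));cv2.fillConvexPoly(im,np.round(hh*16).astype(np.int32),255,shift=4)
    return cv2.resize(im,(512,384),interpolation=cv2.INTER_AREA)/255.
E
python3 - <<'E'
from hookfit import *
M={}
for n,i in(("side",s),("top",t)):
    a0,a1,c0,c1=win[n];z=np.zeros((384,512));z[a0:a1,c0:c1]=red(i)[a0:a1,c0:c1];M[n]=z;print(n,z.sum())
def cost(v,dx=None):
    th,h,yb,dn=v; bp=r.x.copy();bp[0]+=dn*np.cos(bp[2]);bp[1]+=dn*np.sin(bp[2])
    return sum(((renh(bp,n,th,h,yb)-M[n])[win[n][0]:win[n][1],win[n][2]:win[n][3]]**2).sum() for n in M)+((h-.129)/.007)**2*1+(dn/.003)**2
best=None
for th0 in(0,.1,.25,.4):
    for h0 in(.124,.129,.135):
        x0=np.array([th0,h0,0,0]);S=np.array([x0]+[x0+np.eye(4)[j]*[.1,.006,.004,.003][j] for j in range(4)])
        q=minimize(cost,x0,method="Nelder-Mead",options=dict(initial_simplex=S))
        if best is None or q.fun<best.fun:best=q
print(best.x,best.fun)
bp=r.x.copy();dn=best.x[3];bp[0]+=dn*np.cos(bp[2]);bp[1]+=dn*np.sin(bp[2])
th,h,yb,_=best.x
print("pin",W(bp,[-.022,yb,h]),"tip",W(bp,hookpts(th,h,yb,.095,.095,0,0,0,0)[0]))
T=[]
for n,i in(("side",s),("top",t)):
    a0,a1,c0,c1=win[n];q=cv2.resize(i[a0:a1,c0:c1],None,fx=12,fy=12,interpolation=cv2.INTER_CUBIC)
    mm=(cv2.resize(renh(bp,n,th,h,yb)[a0:a1,c0:c1],None,fx=12,fy=12)>.5).astype(np.uint8)
    cv2.drawContours(q,cv2.findContours(mm,cv2.RETR_LIST,cv2.CHAIN_APPROX_NONE)[0],-1,(0,255,255),1);T.append(q)
hh=max(x.shape[0] for x in T);cv2.imwrite("pics/hf.png",np.hstack([cv2.copyMakeBorder(x,0,hh-x.shape[0],0,0,cv2.BORDER_CONSTANT) for x in T]))
E
```

```text
side 98.824
top 46.80799999999999
[0.2451492  0.12927495 0.0002466  0.0013523 ] 72.98412400524421
pin [[ 0.5595485  -0.24138489  0.12927495]] tip [[ 0.55794712 -0.21838397  0.22143455]]
```

View pics/hf.png

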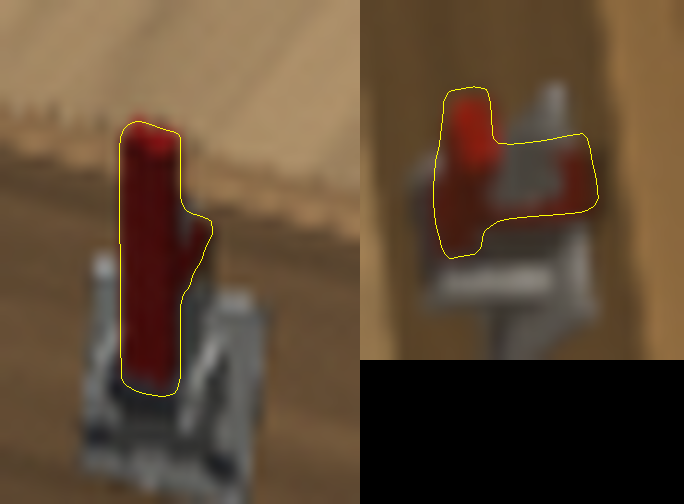

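```bash
cat > g.py <<'E'
from h import *
BP=np.array([0.56083,-0.26335,-1.50129]); H=.1293; YB=.0002
def L2W(x,y,z):
    c,s=np.cos(BP[2]),np.sin(BP[2]); return np.array([BP[0]+c*x-s*y,BP[1]+s*x+c*y,z])
def corner(th,l,gap=0):
    return -.022-l*np.sin(th)+(.004+gap)*np.cos(th), H+l*np.cos(th)+(.004+gap)*np.sin(th)
def tcp(th,l,gap=0):
    x,z=corner(th,l,gap); return L2W(x+.0125,YB,z+.199)
E
python3 - <<'E'
from g import *
o=sensors.get_obs();p0=o["ee_pos"];print(o["time_s"],p0,o["eef_rot"])
print("A",(tcp(.245,.083,.008)-p0)/.4, "turn",(np.pi/2+BP[2]-o["eef_rot"][2])/np.radians(120))
E
```

```text
1.8 [ 0.18226356 -0.51891311  0.40463027] [-3.14154761e+00 -3.28575671e-06  3.37788827e-01]
A [0.94379128 0.68381021 0.0177545 ] turn -0.1280954580154793
```

arm_command:
  plan: [1,0,0,0.15,0,1,0.12,0.09,0.15,-0.03,1,0.24,0.18,0.15,-0.06,1,0.36,0.26,0.15,-0.1,1,0.48,0.35,0.15,-0.128,1,0.6,0.44,0.15,-0.128,1,0.72,0.52,0.15,-0.128,1,0.84,0.61,0.15,-0.128,1,0.944,0.68,0.15,-0.128,1,0.944,0.68,0.15,-0.128,1,0.944,0.68,0.15,-0.128,1,0.944,0.68,0.15,-0.128]
  newtons: 20

```text
time_s: 3.0
ee_pos: [0.5612, -0.2455, 0.4639]
eef_rot: [-3.141, 0.001, 0.072]
force: [-0.6, 0.5, -0.1]
grip_width: 0.0023
```

```bash
cat >> h.py <<'E'
def shot(tag,sw=(60,200,220,370),tw=(100,260,310,440),k=4):
    T=[]
    for n,w in(("side",sw),("top",tw)):
        im=vision.camera(n);np.save(f"{n}_{tag}.npy",im);T.append(cv2.resize(im[w[0]:w[1],w[2]:w[3]],None,fx=400/(w[3]-w[2]),fy=400/(w[3]-w[2]),interpolation=cv2.INTER_CUBIC))
    hh=max(x.shape[0] for x in T);cv2.imwrite(f"pics/{tag}.png",np.hstack([cv2.copyMakeBorder(x,0,hh-x.shape[0],0,0,cv2.BORDER_CONSTANT) for x in T]))
E
python3 - <<'E'
from g import *
shot("m1")
o=sensors.get_obs();print(o["ee_pos"],o["grip_width"])
p0=o["ee_pos"]
for th,l,g in((.245,.074,.008),(.245,.074,.003)):print((tcp(th,l,g)-p0)/.4)
E
```

```text
[ 0.5594326  -0.24739858  0.46447886] 0.0002028434628575312
[ 0.00124771 -0.00042044 -0.15369505]
[ 0.0004055   0.01167699 -0.156727  ]
```

View pics/m1.png

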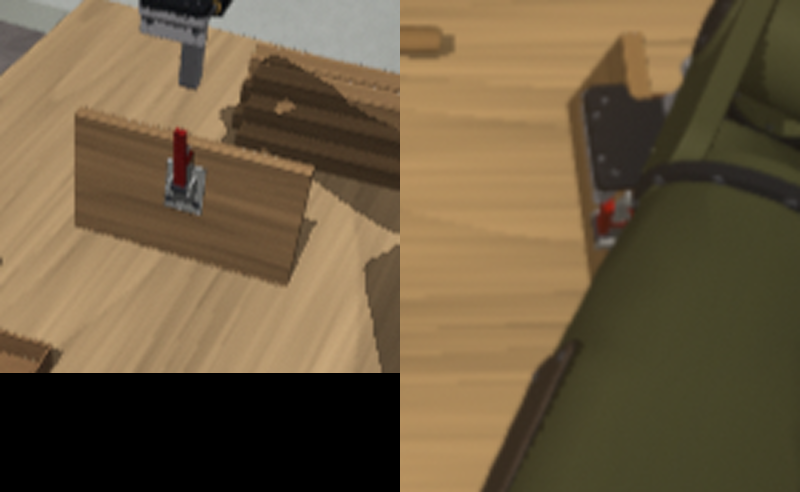

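arm_command:
  plan: [1,0.001,0,-0.08,0,1,0.001,0,-0.13,0,1,0.001,0,-0.154,0,1,0.001,0,-0.154,0]

```text
time_s: 3.5
ee_pos: [0.5595, -0.2478, 0.4025]
eef_rot: [-3.141, 0.001, 0.068]
force: [0.7, 0.5, 0.3]
grip_width: 0.0005
```

Run:
```python
from g import *
shot("m2",sw=(80,150,250,330))
o=sensors.get_obs();print(o["ee_pos"],o["force"])
p0=o["ee_pos"]
for k in range(13):
    th=.245+(1.5708-.245)*k/12; l=.074+(.092-.074)*min(1,k/9)
    print(k,round(th,2),np.round((tcp(th,l,0)-p0)/.4,3))
```

```text
[ 0.55993564 -0.24749037  0.40433647] [-0.06053554 -0.16560377 -0.16220364]
0 0.24 [-0.001  0.019 -0.008]
1 0.36 [-0.003  0.041 -0.008]
2 0.47 [-0.004  0.063 -0.011]
3 0.58 [-0.006  0.084 -0.017]
4 0.69 [-0.007  0.106 -0.025]
5 0.8 [-0.009  0.127 -0.036]
6 0.91 [-0.01   0.147 -0.05 ]
7 1.02 [-0.012  0.166 -0.066]
8 1.13 [-0.013  0.183 -0.085]
9 1.24 [-0.014  0.198 -0.106]
10 1.35 [-0.014  0.206 -0.13 ]
11 1.46 [-0.015  0.211 -0.155]
12 1.57 [-0.015  0.214 -0.18 ]
```

View pics/m2.png

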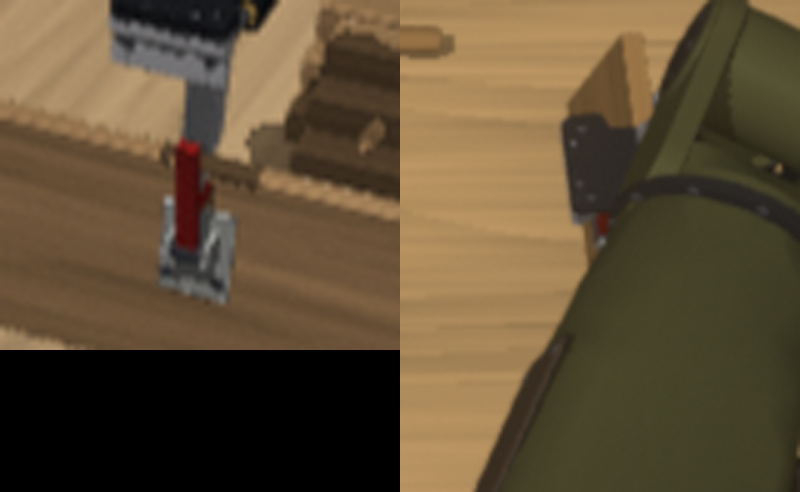

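Run:
```python
from g import *
p=sensors.get_obs()["ee_pos"]
for dz in(-.199,-.17): print((proj("side",p+[0,0,dz])-[250,80])*5)
for y in(-.008,.008): print((proj("side",L2W(-.0354,y,.203))-[250,80])*5)
```

```text
[[199.03437542 142.34325071]]
[[203.07894608 101.92434679]]
[[200.64017363 165.44967665]]
[[176.13466505 159.1250523 ]]
```

arm_command:
  plan: [1,0,0.01,-0.004,0,1,-0.001,0.019,-0.008,0,1,-0.002,0.03,-0.008,0,1,-0.003,0.041,-0.008,0,1,-0.004,0.063,-0.011,0,1,-0.006,0.084,-0.017,0,1,-0.007,0.106,-0.025,0,1,-0.009,0.127,-0.036,0,1,-0.01,0.147,-0.05,0,1,-0.012,0.166,-0.066,0,1,-0.013,0.183,-0.085,0,1,-0.014,0.198,-0.106,0,1,-0.014,0.206,-0.13,0,1,-0.014,0.206,-0.13,0]

```text
time_s: 5.0
ee_pos: [0.5546, -0.1638, 0.3494]
eef_rot: [-3.14, 0.002, 0.07]
force: [-0.6, -1.3, 0.2]
grip_width: 0.0004
```

Run:
```python
from g import *
shot("m3",sw=(80,170,240,330))
o=sensors.get_obs();print(o["time_s"],o["ee_pos"],o["force"])
p0=o["ee_pos"]
print((tcp(1.5708,.092,0)-p0)/.4)
```

```text
5.1 [ 0.55472453 -0.16431026  0.35061701] [-0.33128297 -0.51771436 -0.5706381 ]
[-0.00186057  0.0055727  -0.04579337]
```

View pics/m3.png

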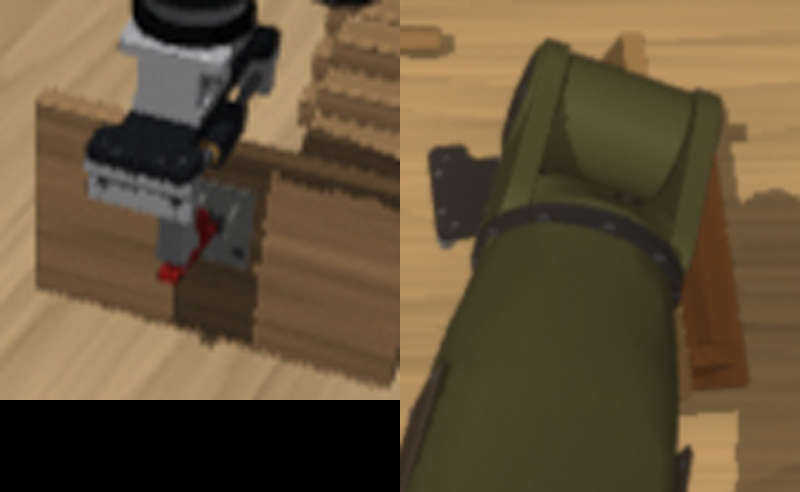

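The hook has followed the fingertips: its end shows red at about side (141,277), with the fingertips on it. Now I bring it down to the stop.

arm_command:
  plan: [1,-0.001,0.003,-0.012,0,1,-0.002,0.005,-0.024,0,1,-0.002,0.006,-0.034,0,1,-0.002,0.006,-0.038,0,1,-0.002,0.006,-0.041,0,1,-0.002,0.006,-0.041,0]

```text
time_s: 5.7
ee_pos: [0.5538, -0.1621, 0.3344]
eef_rot: [-3.141, 0.001, 0.07]
force: [1.5, 0.4, 1.0]
grip_width: 0.0004
```

arm_command:
  plan: [1,0,0,-0.002,0,1,0,0,-0.004,0,1,0,0,-0.004,0]

```text
time_s: 6.0
ee_pos: [0.5538, -0.1621, 0.3333]
eef_rot: [-3.141, 0.0, 0.07]
force: [-0.2, 2.7, 5.6]
grip_width: 0.0006
```

arm_command:
  plan: [1,0,0,-0.002,0,1,0,0,-0.004,0,1,0,0,-0.004,0]

```text
time_s: 6.3
ee_pos: [0.5538, -0.162, 0.333]
eef_rot: [3.141, -0.001, 0.07]
force: [-5.5, 4.4, 17.9]
grip_width: 0.0004
```

arm_command:
  plan: [1,0,0,0.0018,0,1,0,0,0.0018,0,1,0,0,0.0018,0]

```text
time_s: 6.6
ee_pos: [0.5538, -0.162, 0.3331]
eef_rot: [3.141, -0.0, 0.07]
force: [-3.4, 3.2, 12.6]
grip_width: 0.0003
```

Run:
```python
from g import *
for i in range(3):
    shot("m4",sw=(80,170,240,330)); o=sensors.get_obs();print(o["time_s"],o["ee_pos"],o["force"])
```

```text
6.7 [ 0.55378616 -0.16202793  0.33310838] [-2.87233152  4.58101097 12.66853283]
6.8 [ 0.55378736 -0.16202537  0.33310937] [-3.53059408  2.86993424 12.58892625]
6.9 [ 0.5537824  -0.16203459  0.33309814] [-3.50419022  3.79689043 12.56613232]
```

View pics/m4.png

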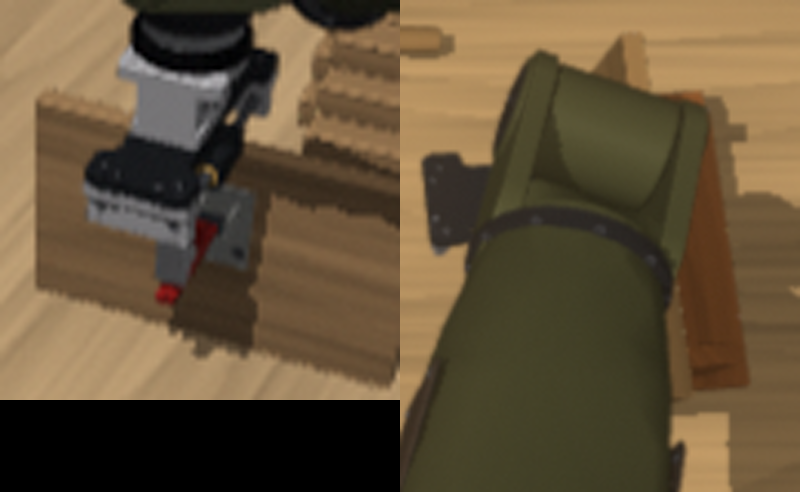

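arm_command:
  plan: [1,0,0,0,0,1,0,0,0,0,1,0,0,0,0,1,0,0,0,0,1,0,0,0.02,0,1,0,0,0.1,0,1,0,0,0.22,0,1,0,0.05,0.32,0,-0.6,0,0.17,0.32,0,-0.6,0,0.29,0.32,0,-0.6,0,0.4,0.32,0,-0.6,0,0.4,0.32,0]

```text
time_s: 8.1
ee_pos: [0.5535, 0.0018, 0.4603]
eef_rot: [-3.141, 0.0, 0.074]
force: [-0.8, -1.0, 0.0]
grip_width: 0.0291
```

Run:
```python
from g import *
shot("m5",sw=(90,180,240,340),tw=(120,230,340,440)); o=sensors.get_obs();print(o["time_s"],o["ee_pos"],o["force"],o["grip_width"])
for n in("hook_end","hook_seat","hook_hinge"):
    print(n,[[ (np.round(d["at"],1).tolist(),round(d["confidence"],2)) for d in vision.pinpoint(n,c)[:2]] for c in("side","top")])
```

```text
8.2 [ 0.55381007 -0.00162319  0.46010105] [-0.69622694  0.57357284  0.85458997] 0.036824794644783526
hook_end [[([147.3, 279.0], 0.67), ([227.2, 235.1], 0.67)], [([178.7, 339.4], 0.77), ([191.2, 214.5], 0.72)]]
hook_seat [[([137.7, 280.1], 0.62)], [([174.9, 355.9], 0.49), ([174.8, 374.1], 0.28)]]
hook_hinge [[([133.2, 286.0], 0.62)], [([175.1, 375.0], 0.97)]]
```

View pics/m5.png

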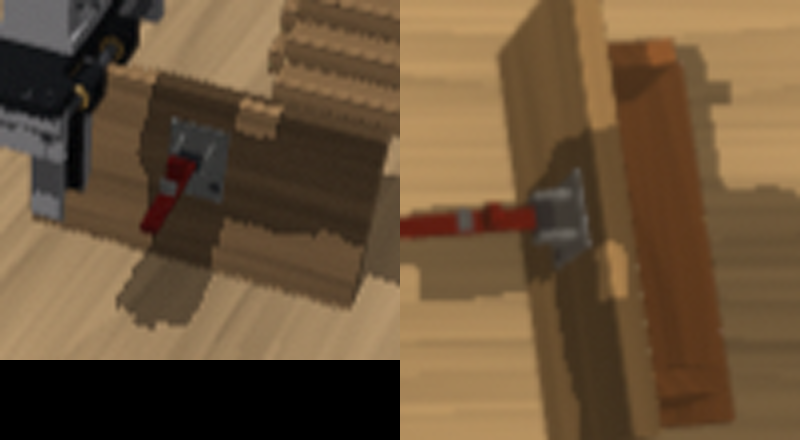

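Run:
```python
import hookfit as hf
from hookfit import *
win={"side":(125,152,270,300),"top":(165,190,334,378)}
I={n:np.load(f"{n}_m5.npy") for n in win}
M={}
for n in win:
    a0,a1,c0,c1=win[n];M[n]=red(I[n])[a0:a1,c0:c1];print(n,M[n].sum())
def bpv(v): return np.array([v[0],v[1],v[2]])
def cost(v): return sum((((renh(bpv(v),n,1.5708,.1301,0))[win[n][0]:win[n][1],win[n][2]:win[n][3]]-M[n])**2).sum() for n in M)
x0=np.array([.56083,-.26335,-1.50129])
q=minimize(cost,x0,method="Nelder-Mead",options=dict(initial_simplex=[x0,x0+[.006,0,0],x0+[0,.006,0],x0+[0,0,.06]]))
print(q.x,np.degrees(q.x[2]),q.fun,cost(x0))
v=q.x
print("seat",W(v,[-.067,0,.1341]),"old",W(x0,[-.067,0,.1341]))
print("net seat",tri((137.7,280.1),(174.9,355.9)),"end",tri((147.3,279),(178.7,339.4)),"model end",W(v,[-.117,0,.1341]))
T=[]
for n in win:
    a0,a1,c0,c1=win[n];Q=cv2.resize(I[n][a0:a1,c0:c1],None,fx=9,fy=9,interpolation=cv2.INTER_CUBIC)
    mm=(cv2.resize(renh(v,n,1.5708,.1301,0)[a0:a1,c0:c1],None,fx=9,fy=9)>.5).astype(np.uint8)
    cv2.drawContours(Q,cv2.findContours(mm,cv2.RETR_LIST,cv2.CHAIN_APPROX_NONE)[0],-1,(0,255,255),1);T.append(Q)
hh=max(x.shape[0] for x in T);cv2.imwrite("pics/hf2.png",np.hstack([cv2.copyMakeBorder(x,0,hh-x.shape[0],0,0,cv2.BORDER_CONSTANT) for x in T]))
```

```text
side 76.99199999999999
top 141.31199999999998
[ 0.56067561 -0.26189763 -1.48901825] -85.31446148233903 113.73527028681278 119.49199462360632
seat [[ 0.55520258 -0.19512154  0.1341    ]] old [[ 0.55617682 -0.19651178  0.1341    ]]
net seat (array([ 0.55809936, -0.18983983,  0.13063829]), np.float64(0.005969691777128693)) end (array([ 0.54598786, -0.14850781,  0.12797585]), np.float64(0.0003035679853840433)) model end [[ 0.55111823 -0.14528864  0.1341    ]]
```

View pics/hf2.png

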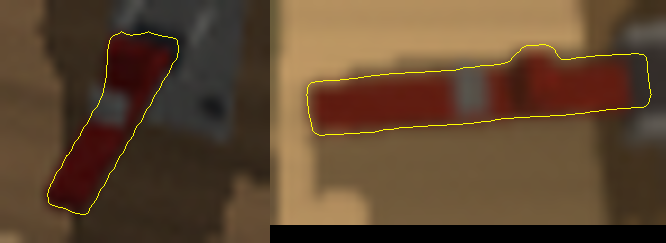

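arm_command:
  plan: [-0.3,-0.02,0.1,0,0.02,-0.3,-0.04,0.22,0,0.04,-0.3,-0.06,0.34,0,0.0556,-0.3,-0.0755,0.4245,0,0.0556,-0.3,-0.0755,0.4245,-0.08,0.0556,-0.3,-0.0755,0.4245,-0.18,0.0556,-0.3,-0.0755,0.4245,-0.22,0.0556,-0.3,-0.0755,0.4245,-0.22,0.0556,-0.3,-0.0755,0.4245,-0.22,0.0556]
  newtons: 40

```text
time_s: 9.4
ee_pos: [0.524, 0.1673, 0.373]
eef_rot: [-3.142, -0.001, 0.185]
force: [-1.0, 0.3, 0.0]
grip_width: 0.0611
```

Run:
```python
from g import *
shot("m6",sw=(170,270,180,290),tw=(150,250,170,270)); o=sensors.get_obs();print(o["time_s"],o["ee_pos"],o["eef_rot"],o["force"],o["grip_width"])
print((np.array([.5236,.1682,.327])-o["ee_pos"])/.4)
```

```text
9.5 [0.5239325  0.1674706  0.37367858] [-3.14143841e+00 -2.25653124e-03  1.85699132e-01] [ 1.06610418 -0.46276511  0.45856687] 0.061427859694492326
[-0.00083124  0.0018235  -0.11669646]
```

View pics/m6.png

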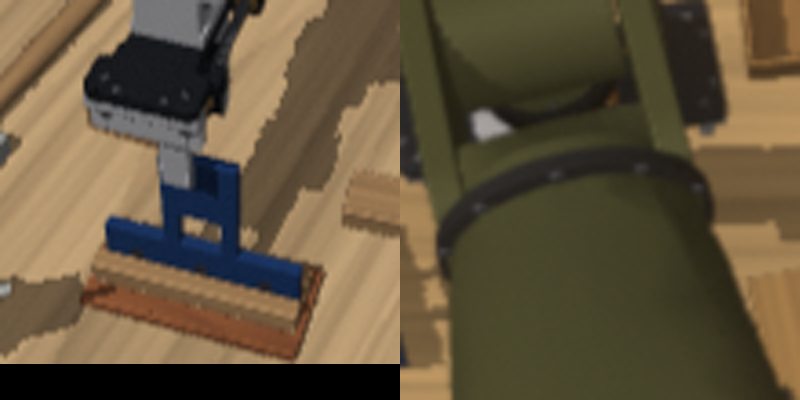

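arm_command:
  plan: [-0.3,-0.001,0.002,-0.05,0.002,-0.3,-0.001,0.002,-0.1,0.002,-0.3,-0.001,0.002,-0.117,0.002,-0.3,-0.001,0.002,-0.117,0.002,1,-0.001,0.002,-0.117,0.002,1,-0.001,0.002,-0.117,0.002,1,-0.001,0.002,-0.117,0.002,1,-0.001,0.002,-0.117,0.002,1,-0.001,0.002,-0.117,0.002,1,-0.001,0.002,-0.117,0.002,1,-0.001,0.002,-0.117,0.002,1,-0.001,0.002,-0.117,0.002]
  newtons: 40

```text
time_s: 10.7
ee_pos: [0.5233, 0.1684, 0.3254]
eef_rot: [3.141, 0.0, 0.19]
force: [0.0, -1.0, 0.6]
grip_width: 0.0097
```

Run:
```python
from g import *
shot("m7",sw=(170,270,180,290),tw=(150,250,170,270)); o=sensors.get_obs();print(o["time_s"],o["ee_pos"],o["eef_rot"],o["force"],o["moment"],o["grip_width"])
```

```text
10.8 [0.52328755 0.16840007 0.32535923] [3.14143716e+00 8.22699321e-05 1.90206994e-01] [-0.42133566 -1.858975    0.09474936] [-0.39871585 -0.01294977 -0.12763146] 0.009646081369919858
```

View pics/m7.png

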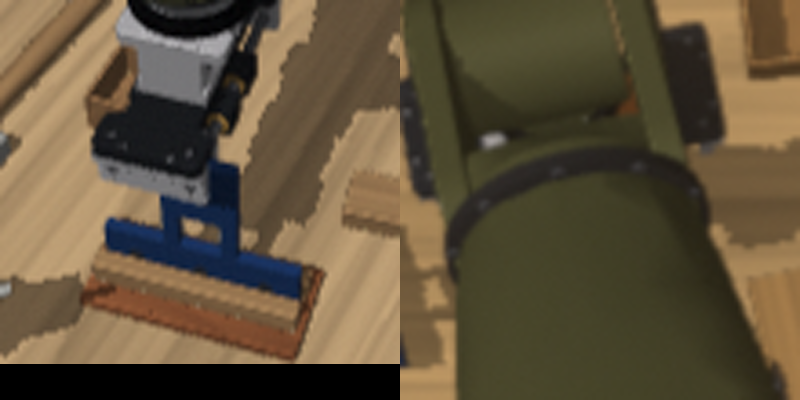

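arm_command:
  plan: [1,0,0,0.03,0,1,0,0,0.08,0,1,0,0,0.16,0,1,0,0,0.2365,0,1,0,0,0.2365,0,1,0.01,-0.08,0.2365,-0.01,1,0.02,-0.18,0.2365,-0.02,1,0.03,-0.28,0.2365,-0.035,1,0.04,-0.38,0.2365,-0.055,1,0.05,-0.48,0.2365,-0.055,1,0.06,-0.57,0.2365,-0.055,1,0.06,-0.62,0.2365,-0.055,1,0.06,-0.6335,0.2365,-0.055,1,0.06,-0.6335,0.2365,-0.055,1,0.06,-0.6335,0.2365,-0.055]

```text
time_s: 12.3
ee_pos: [0.5473, -0.084, 0.4198]
eef_rot: [-3.141, 0.0, 0.076]
force: [-1.2, 0.4, -2.1]
grip_width: 0.0094
```

Run:
```python
from g import *
shot("m8",sw=(90,220,200,330),tw=(120,240,270,400)); o=sensors.get_obs();print(o["time_s"],o["ee_pos"],o["eef_rot"],o["force"],o["moment"],o["grip_width"])
```

```text
12.4 [ 0.54729003 -0.08388162  0.41997406] [-3.14140428e+00  4.62092348e-05  7.64074755e-02] [ 0.08958081  0.87260684 -1.89491476] [ 0.08218211 -0.02662771 -0.00482607] 0.00986300364632616
```

View pics/m8.png

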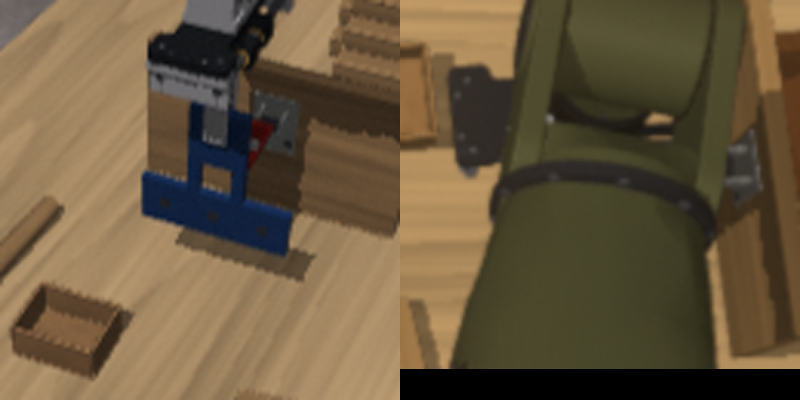

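```bash
cat > tfit.py <<'E'
from ov import *
def rent(p,z0,n,K=4,xt=0.,roll=0.):
    im=np.zeros((384*K,512*K),np.uint8)
    for dx in np.linspace(-.005,.005,5):
        def poly(y0,y1,a,b,v):
            C=np.array([[dx+xt*(z-.086),y+roll*-(z-.086),z0+z+roll*y] for y,z in((y0,a),(y1,a),(y1,b),(y0,b))])
            q=((proj(n,W(p,C))+.5)*K-.5); cv2.fillConvexPoly(im,np.round(q*16).astype(np.int32),v,shift=4)
        for a in[(-.075,.075,0,.05),(-.028,-.016,.05,.086),(.016,.028,.05,.086),(-.028,.028,.086,.115)]:poly(*a,255)
    return cv2.resize(im,(512,384),interpolation=cv2.INTER_AREA)/255.
E
python3 - <<'E'
from tfit import *
b=np.load("side_m8.npy").astype(int);M=((b[...,0]-b[...,2])>15).astype(float)
a0,a1,c0,c1=130,176,240,302
tc=np.array([.5473,-.0839,.420])
def cost(v):
    p=[tc[0]+v[0],tc[1],np.pi*0-1.5708+.0764+v[2]]
    return ((rent(p,v[1],"side",roll=v[3])-M)[a0:a1,c0:c1]**2).sum()
x0=np.array([0,tc[2]-.2274-.086,0,0])
q=minimize(cost,x0,method="Nelder-Mead",options=dict(initial_simplex=[x0,x0+[.004,0,0,0],x0+[0,.005,0,0],x0+[0,0,.05,0],x0+[0,0,0,.03]]))
print(x0,cost(x0),q.x,q.fun,M[a0:a1,c0:c1].sum())
mm=(cv2.resize(rent([tc[0],tc[1],-1.5708+.0764],x0[1],"side")[a0-30:a1,c0:c1],None,fx=9,fy=9)>.5).astype(np.uint8)
Q=cv2.resize(np.load("side_m8.npy")[a0-30:a1,c0:c1],None,fx=9,fy=9,interpolation=cv2.INTER_CUBIC)
cv2.drawContours(Q,cv2.findContours(mm,cv2.RETR_LIST,cv2.CHAIN_APPROX_NONE)[0],-1,(0,255,255),1);cv2.imwrite("pics/tf2.png",Q[:600])
E
```

```text
[0.     0.1066 0.     0.    ] 147.92304498269897 [0.00143154 0.10636626 0.00364799 0.00896748] 137.20888888888888 959.0
```

View pics/tf2.png

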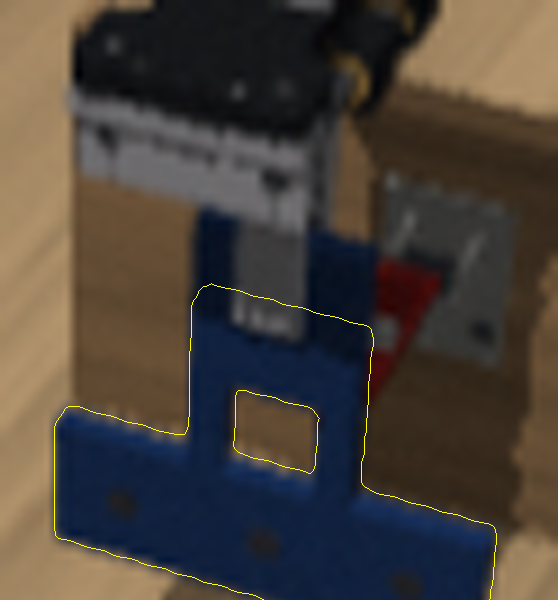

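arm_command:
  plan: [1,0,0,-0.05,0,1,0,0,-0.099,0,1,0,0,-0.099,0,1,0.003,-0.04,-0.099,0,1,0.007,-0.09,-0.099,0,1,0.01,-0.14,-0.099,0,1,0.014,-0.19,-0.099,0,1,0.017,-0.23,-0.099,0,1,0.018,-0.2425,-0.099,0,1,0.018,-0.2425,-0.099,0]

```text
time_s: 13.4
ee_pos: [0.5545, -0.1824, 0.3807]
eef_rot: [3.142, -0.0, 0.074]
force: [0.3, 0.8, -2.4]
grip_width: 0.0098
```

Run:
```python
from g import *
shot("m9",sw=(90,190,230,330),tw=(120,240,270,400)); o=sensors.get_obs();print(o["time_s"],o["ee_pos"],o["eef_rot"],o["force"],o["moment"],o["grip_width"])
```

```text
13.5 [ 0.55449746 -0.18145329  0.3805276 ] [-3.14144760e+00 -1.06855639e-04  7.54827575e-02] [-0.03914007 -0.23673836 -1.72417679] [ 0.00573696 -0.01288781  0.00148866] 0.009779887110609144
```

View pics/m9.png

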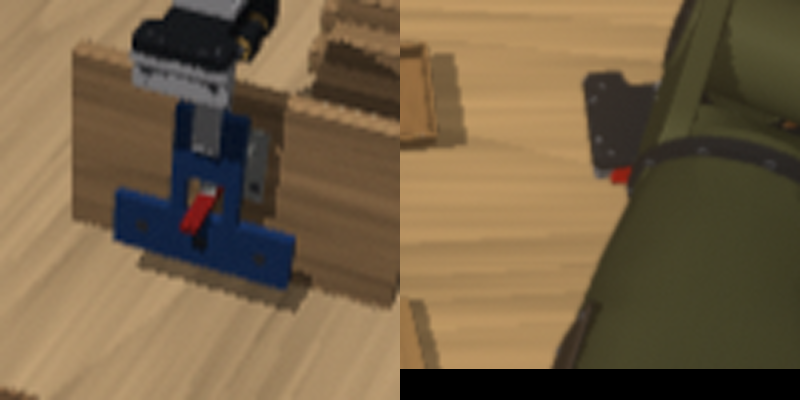

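The hook passes through the window: the red arm comes out at side (142,281), with no contact force. I now ease the plate inward to feel for the shoulder.

arm_command:
  plan: [1,0.001,-0.015,0,0,1,0.002,-0.025,0,0,1,0.002,-0.03,0,0,1,0.002,-0.03,0,0]

```text
time_s: 13.9
ee_pos: [0.5553, -0.1941, 0.3803]
eef_rot: [-3.142, 0.0, 0.075]
force: [-0.5, 0.3, -2.2]
grip_width: 0.0098
```

arm_command:
  plan: [1,0,-0.0025,0,0,1,0,-0.005,0,0,1,0,-0.005,0,0]

```text
time_s: 14.2
ee_pos: [0.5553, -0.1957, 0.3804]
eef_rot: [-3.141, 0.0, 0.075]
force: [-0.2, 3.3, -1.5]
grip_width: 0.0097
```

arm_command:
  plan: [1,0,-0.0025,0,0,1,0,-0.0025,0,0]

```text
time_s: 14.4
ee_pos: [0.5553, -0.1962, 0.3804]
eef_rot: [-3.14, 0.0, 0.076]
force: [-2.0, 8.7, -0.3]
grip_width: 0.0093
```

arm_command:
  plan: [1,0,0.005,0,0,1,0,0.005,-0.006,0,1,0,0.005,-0.012,0,1,0,0.005,-0.018,0,1,0,0.005,-0.022,0,1,0,0.005,-0.022,0]

```text
time_s: 15.0
ee_pos: [0.5552, -0.195, 0.3712]
eef_rot: [-3.141, 0.0, 0.075]
force: [0.6, -0.2, -1.8]
grip_width: 0.01
```

arm_command:
  plan: [1,0,0,-0.004,0,1,0,0,-0.008,0,1,0,0,-0.012,0,1,0,0,-0.012,0]

```text
time_s: 15.4
ee_pos: [0.5553, -0.1951, 0.367]
eef_rot: [3.141, -0.001, 0.075]
force: [2.0, -2.4, 2.2]
grip_width: 0.0099
```

arm_command:
  plan: [1,0,0,-0.003,0,1,0,0,-0.006,0,1,0,0,-0.006,0]

```text
time_s: 15.7
ee_pos: [0.5553, -0.195, 0.3641]
eef_rot: [3.142, 0.0, 0.075]
force: [1.7, -3.0, -1.0]
grip_width: 0.0102
```

arm_command:
  plan: [1,0,0,-0.003,0,1,0,0,-0.005,0,1,0,0,-0.005,0]

```text
time_s: 16.0
ee_pos: [0.5552, -0.1949, 0.3619]
eef_rot: [-3.141, 0.001, 0.075]
force: [0.1, -2.9, -2.1]
grip_width: 0.0096
```

arm_command:
  plan: [1,0,0,-0.002,0,1,0,0,-0.002,0]

```text
time_s: 16.2
ee_pos: [0.5552, -0.1949, 0.3614]
eef_rot: [-3.141, 0.0, 0.075]
force: [0.8, -2.7, -0.8]
grip_width: 0.0098
```

arm_command:
  plan: [1,0,0,-0.002,0,1,0,0,-0.002,0]

```text
time_s: 16.4
ee_pos: [0.5552, -0.1949, 0.3612]
eef_rot: [3.141, -0.0, 0.075]
force: [-2.6, -2.4, 4.7]
grip_width: 0.01
```

arm_command:
  plan: [1,0,0,-0.002,0,1,0,0,-0.002,0]

```text
time_s: 16.6
ee_pos: [0.5552, -0.1949, 0.3611]
eef_rot: [3.141, -0.001, 0.075]
force: [-3.8, -0.4, 10.9]
grip_width: 0.0095
```

arm_command:
  plan: [1,0,0,-0.0004,0,1,0,0,-0.0004,0,1,0,0,-0.0004,0,1,0,0,-0.0004,0,1,0,0,-0.0004,0,1,0,0,-0.0004,0,1,0,0,-0.0004,0,1,0,0,-0.0004,0,1,0,0,-0.0004,0,1,0,0,-0.0004,0]

```text
time_s: 17.6
ee_pos: [0.5552, -0.1948, 0.3611]
eef_rot: [3.141, -0.001, 0.075]
force: [-5.0, -1.3, 13.2]
grip_width: 0.0098
```

Run:
```python
from g import *
shot("m10",sw=(90,190,230,330),tw=(120,240,270,400)); o=sensors.get_obs();print(o["time_s"],o["ee_pos"],o["force"],o["grip_width"])
```

```text
17.7 [ 0.55516877 -0.19485566  0.36110056] [-5.52982005 -1.36789293 11.36808325] 0.009741391627443126
```

View pics/m10.png

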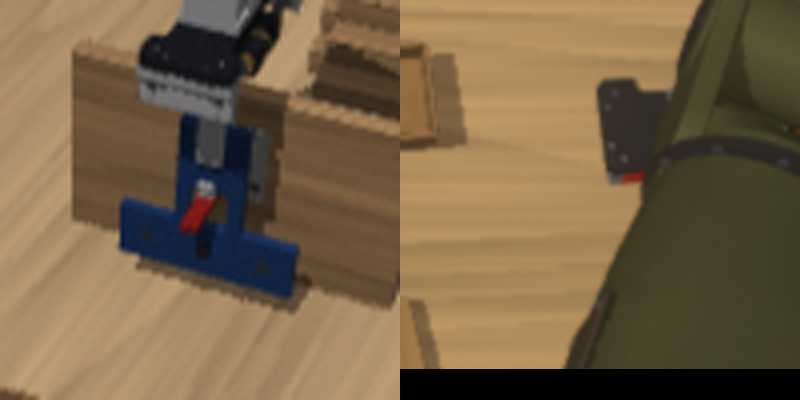

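arm_command:
  plan: [1,0,0,0.003,0,1,0,0,0.003,0,0.3,0,0,0.003,0,0.3,0,0,0.003,0,0.3,0,0,0.003,0,0.3,0,0,0.003,0,0.3,0,0,0.003,0,0.3,0,0,0.003,0]

```text
time_s: 18.5
ee_pos: [0.5553, -0.1949, 0.361]
eef_rot: [-3.142, 0.0, 0.075]
force: [-0.5, -0.1, -0.1]
grip_width: 0.0331
```

arm_command:
  plan: [0.3,0,0,0.03,0,0.3,0,0,0.09,0,0.3,0,0,0.18,0,0.3,0,0,0.28,0,0.3,-0.05,0.08,0.28,0,0.3,-0.13,0.16,0.28,0,0.3,-0.22,0.24,0.28,0,0.3,-0.3,0.33,0.28,0,0.3,-0.3,0.4,0.28,0,0.3,-0.3,0.4,0.28,0]

```text
time_s: 19.5
ee_pos: [0.4343, -0.0328, 0.4746]
eef_rot: [3.141, -0.003, 0.078]
force: [0.4, -0.4, 0.4]
grip_width: 0.033
```

Run:
```python
from tfit import *
shot("m11",sw=(90,190,230,330),tw=(110,240,330,440)); o=sensors.get_obs();print(o["time_s"],o["ee_pos"],o["force"],o["grip_width"])
b=np.load("side_m11.npy");a0,a1,c0,c1=110,175,250,312
M=((b[...,0].astype(int)-b[...,2])>15).astype(float)
Q=cv2.resize(b[a0:a1,c0:c1],None,fx=9,fy=9,interpolation=cv2.INTER_CUBIC)
for z,col in((.1341-.086,(0,255,255)),(.1341-.086+.01,(0,0,255))):
    R_=rent([.5552,-.1949,-1.5708+.075],z,"side");
    cv2.drawContours(Q,cv2.findContours((cv2.resize(R_[a0:a1,c0:c1],None,fx=9,fy=9)>.5).astype(np.uint8),cv2.RETR_LIST,cv2.CHAIN_APPROX_NONE)[0],-1,col,1)
cv2.imwrite("pics/fin.png",Q)
```

```text
19.6 [ 0.43519726 -0.03477132  0.47386259] [-0.49174801 -0.58670212 -0.26566103] 0.03288664409208776
```

View pics/m11.png

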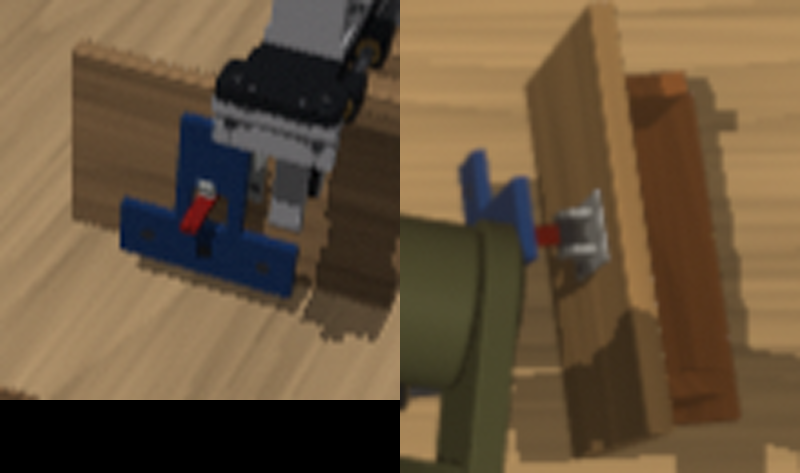

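View pics/fin.png

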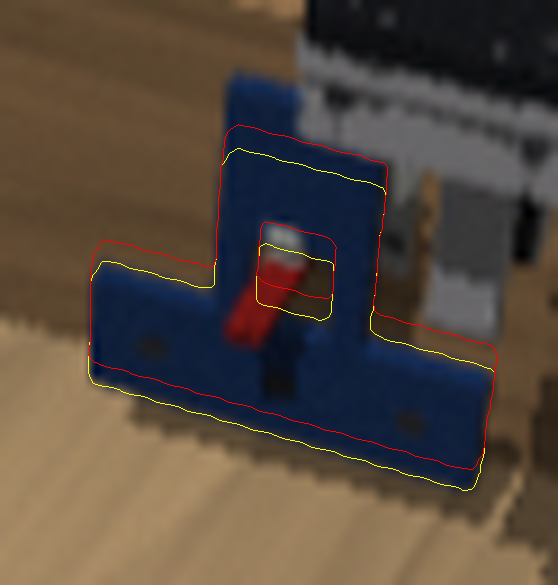

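Run:
```python
from h import *
print(sensors.get_obs()["time_s"],job.hand_in())
```

```text
the job is handed in; nothing more can be done
19.6 None
```

The red hook is out against its stop, the blue template is seated in its clip and released, and the job was handed in at 19.6 s.

- **Hook:** I swung it out with closed fingertips and held it on its stop at about 12.6 N for just under a second. Just before that the push briefly reached 17.9 N down (about 19 N in all). That is over the 10–15 N you asked for but under the 25 N damage limit, and I eased off at once.
- **Template:** I took the middle-sized one from the slotted rack and threaded its window over the hook. I touched the shoulder lightly (up to about 9 N) to find the position, then backed off and pressed down. It stopped firmly within 0.4 mm of the expected height. I held it there at 11–13 N for about 1 s, with up to about 5 N of side force, then opened the fingers and moved clear.
- **Last checks:** After release the side picture matches the model of the template resting on the arm, and clearly not one 10 mm higher. The force on the tool was near zero with the gripper clear. I did not take a separate picture of the other things on the bench, but no unexpected contact showed at any reading I took.
- **What disagreed:** The board outline fit was off by 1–1.5 pixels. The network's points for the hook seat and end were about 6–10 mm off my own fit. I went by the fit, and contact with the shoulder and the arm confirmed it.

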